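Hang the green utensil pot in the gap on the rail

TASK

Pick up the green hook-on pot by its knob and hang it on the top rail of the little steel stand, lowering it from above into the gap between the two white pots so that its hook sits fully over the rail. Leave it hanging there upright and let go, and leave the two white pots hanging where they are.

Things in the scene. Friction and masses are not known exactly. Their poses are not given: they have to be found in the camera images.
- green_knob (a point): Centre of the green pot's grip knob, 18 (x) x 26 (y) x 32 mm, grip across x. Axes: z up, +x from cup to hook. From this point: round cup, 51 mm across, axis at x -35, foot 126 mm below; strap 24 mm wide up its back, back face x -8; hook open downward, x -8 to +22, roof sloping from 34 mm below at the strap to 45 at the lip, lip end 69 below. On the worktop; 90 to 180 g. Not the blue twin.
- rail_mid (a point): Mid-axis of the top rail: level bar 8 mm thick, 236 mm long, 113 mm above the worktop, fixed. y along it, z up; cups hang on its -x side (near the robot), pot x along this x. A lower bar, front face at x -8, 63 mm below, is behind the straps. Lowered with the knob centre at x -7 mm a pot has 7 to 11 mm to spare each way in x; hung, its knob is 44 mm above this axis, leaning some 6 degrees.
- left_hook (a point): Where the hook of the white pot left of the gap (greater y along the rail) sits on the rail: the middle of the underside of its sloping roof. Loose pot, same size and axes as the green one but no knob: rim 51 mm across, centred on this point in y, hook 24 mm wide, nothing more than 10 mm above this point.
- right_hook (a point): The same point of the white pot right of the gap (smaller y along the rail). The hooks are 126 to 156 mm apart, so the gap between the rims is 75 to 105 mm wide.

How it is judged (in metres and radians):
On the way:
1. the green pot is lifted clear of the worktop (height (world z) of green_knob above 0.17 m), for 0.2 s.
At the end, for the whole second after the job is handed in: Green pot hooked on the top rail between the white pots (knob centre 30 to 60 mm above the rail axis, 35 mm in front to 12 mm behind it, 45 mm or more along the rail from each white hook), upright within 20 degrees; both white hooks within 25 mm of where they started (z of green_knob in the frame of rail_mid between 0.03 and 0.06 m and x of green_knob in the frame of rail_mid between -0.035 and 0.012 m and y of green_knob in the frame of left_hook below -0.045 m and y of green_knob in the frame of right_hook above 0.045 m and angle between green_knob's own z axis and vertical below 0.35 rad and distance of each of left_hook, right_hook from where it was at the start of the episode below 0.025 m); the robot touches nothing.
It fails at once if the left white pot is knocked off or shifted by more than 30 mm (distance of left_hook from where it was at the start of the episode above 0.03 m).
It fails at once if the right white pot is knocked off or shifted by more than 30 mm (distance of right_hook from where it was at the start of the episode above 0.03 m).
It also fails if it takes over 48 s, if anything falls off the work surface, if the arm or the gripper's body presses on something with over 40 N, if the wrist force passes 120 N, or if a joint passes its speed limit or range.

ROBOT

A 6-joint arm with a two-finger parallel gripper is mounted at the origin on a cart in front of the work surface, level with it; the furniture and walls round the work are solid. World frame = base frame: x ahead of the robot, y to its left, z up, the work surface at z = 0. Lengths are in mm, angles in rad, forces in N, time in s.
With the tool pointing down it reaches from about 350 to 800 mm from the base axis. Payload 7.3 kg.
Tool frame: the origin (TCP) lies midway between the tips of the shut fingers; the grasp point (between the pads) lies 19 mm behind it; z points along the fingers, y is the line along which they close (so a half turn about z gives the same grasp; the last joint's range is limited). The gripper opens to 85 mm and grips with 20 to 120 N. Pads are 22 mm wide; open, the fingers measure 114 mm over their backs; the gripper's body (76 mm by 85 mm) begins 54 mm behind the grasp point. The pads swing forward as they close: fully open they stand 13 mm farther back than shut.
Start: joints at [-1.303, 0.342, 1.524, -0, 1.275, -0.146], TCP at [211.122, -480.7, 231.322] pointing down, gripper open.
Joint ranges: [-2.53, 2.53], [-0.77, 2.02], [0.04, 2.7], [-1, 4.14], [0.28, 2.66], [-3.11, 3.11]. Speed limits (rad/s): [2.57, 2.57, 3.14, 3.14, 3.14, 3.14].

INTERFACE

Orientations are given as a rotation vector (axis times angle).
In Python, from cell import * gives the robot as it stands. The module is installed in compiled form; this text tells all that it offers.
- The arm moves only by the tool drive_tool, never from a script. Its argument "plan" is a list of rows, each a list of 4 numbers: the shift along the world's x, y, z in mm, then the turn about the world's z in rad. A call has 1 to 8 rows; each row shifts and turns the commanded pose from where the row before left it; what a row does not reach is not made up. A row lasts 1/12 s, in which the tool goes at most 41.7 mm and 7.16 degrees, less where a joint would pass 70% of its speed; a pose out of reach is approached as far as the arm can. A call is refused whole if a number of a shift passes 41.7 or a number of a turn 0.125, either way. A call with a gripper value outside its range is refused whole. "grip" is the finger opening in mm, from 0 to 85.4, set as the call begins (left out, the last holds). The fingers move at their own pace and stop on an object; "grip_force" is the grip in N (left out, the last holds). Time passes only in rows, so rows that do not move let the fingers close. It gives the time, the measured TCP pose, the force, the opening and the grip force at its end, in the units of the state.
- observe(): the state, without advancing time (a new reading comes with each control period).
- get_image(name): name is "scene" or "top" or "wrist"; returns a dict with "color" (384x512x3 uint8, red, green, blue), "depth" (384x512 float32, mm along the optical axis (not along the pixel's ray), 0 where there is no reading), "fovy" (degrees; the focal length in pixels is half the picture's height over the tangent of half this angle, whatever the lens; pixels are square), "cx", "cy" (the principal point, pixels), "pose" (4x4, takes a point from camera to world coordinates). Camera axes: x right, y down, z forward; pixel columns grow to the right and rows downward; lengths in mm; the calibration is good to about 2 mm. The wrist camera is an equidistant fisheye: a pixel r from the principal point sees the ray r / f radians off the axis. A picture is of the moment at which its call begins.
- sign_off(): hands the job in; it is judged then, once.
Trained networks look in the newest picture that a camera, given by its name, has taken for a name from the list of things; names that differ only in an ending like _2 or _b are one class to them, and where a whole thing is asked for, a point or a joint stands for the part that bears it (a point fixed in the world has none). Each returns a list of dicts, best first, with "conf" (0 to 1); they miss things now and then, are a little off and sometimes report something else, mostly with a low value. They report only what shows in the picture. A call takes as long as a camera call.
- boxes_of(camera, target): "rect" ([left, top, right, bottom] in pixels, round what is visible of it).
- pinpoint(camera, target): "centre" ([row, column] in pixels: a listed point, or the origin of a listed thing).
The state is a dict: "clock": time; "joints": joint angles; "dq": joint speeds; "tau": joint torques, N m; "ee_pos": TCP position; "tcp_rot": TCP orientation; "force": force on the tool from outside, world axes, zero at the start; "ft_torque": the same for the moment, N m; "grip_width": opening from 0.0 (shut) to 1.0 (fully open); "grasp_force": force on a finger pad.
Only numpy, scipy, OpenCV 4.12 (cv2) and the standard library are available. Lean on these libraries where they do the work, as an engineer would, in place of code of your own. Each camera call takes 0.05 s, during which the arm holds its last target. There are 200 camera calls.

## Working session

There is one attempt and no reset: what is moved stays moved. The work goes in short steps, Python scripts to look and compute and a tool call to move; the robot and the scene stay as the last step left them, time stands still between calls to the robot, and variables do not carry over. Pictures are saved under pics/ and viewed, at most 10 in all, crops included, and the job is handed in when it is done.

Besides the shell and the picture viewer there is one more tool, called after ">>>" by a JSON object that holds its "fn" and its "kwargs", one argument or row to a line. drive_tool: Moves the arm, as the interface text tells. Its arguments: {"type":"object","properties":{"plan":{"type":"array","items":{"type":"array","items":{"type":"number"}}},"grip":{"type":"number"},"grip_force":{"type":"number"}},"required":["plan"]}

```bash
mkdir -p pics
cat > h.py <<'E'
from cell import *
import numpy as np, cv2
def ray(im,r,c,wrist):
    f=192/np.tan(np.radians(im['fovy'])/2); u=np.array([c-im['cx'],r-im['cy']])
    if wrist:
        n=np.linalg.norm(u); t=n/f
        return np.array([*(u/max(n,1e-9)*np.tan(t)),1.])
    return np.array([*(u/f),1.])
def P(im,r,c,wrist=False,k=2):
    r0,c0=int(round(r)),int(round(c))
    d=im['depth'][max(r0-k,0):r0+k+1,max(c0-k,0):c0+k+1]; d=d[d>0]
    z=np.median(d) if d.size else 0
    return (im['pose']@np.append(ray(im,r,c,wrist)*z,1))[:3]
def atz(im,r,c,z,wrist=False):
    d=im['pose'][:3,:3]@ray(im,r,c,wrist); o=im['pose'][:3,3]
    return o+d*(z-o[2])/d[2]
E
cat > l.py <<'E'
from h import *
import sys
np.set_printoptions(precision=1,suppress=True)
for cam in sys.argv[2:]:
    im=get_image(cam); cv2.imwrite(f'pics/{cam}{sys.argv[1]}.png',im['color'][:,:,::-1])
    print(cam,'cam at',im['pose'][:3,3],'fovy',im['fovy'])
    for t in ['green_knob','rail_mid','left_hook','right_hook']:
        for d in pinpoint(cam,t)[:3]:
            r,c=d['centre']; print(t,round(d['conf'],2),np.array([r,c]),P(im,r,c,cam=='wrist'),'z113:',atz(im,r,c,113,cam=='wrist'))
        print('  box',[(round(d['conf'],2),np.array(d['rect'])) for d in boxes_of(cam,t)[:2]])
o=observe();print(o['clock'],o['ee_pos'],o['tcp_rot'],o['force'])
E
python3 l.py 0 scene top; python3 -c "
import cv2,numpy as np
a=[cv2.imread(f'pics/{n}0.png') for n in('scene','top')]
cv2.imwrite('pics/both0.png',cv2.resize(np.vstack(a),None,fx=.78,fy=.78))"
```

```text
scene cam at [ 95.2 460.2 870.7] fovy 45.13685280600378
green_knob 0.63 [169.5 321.6] [ 446.3 -298.3  131.8] z113: [ 455.2 -317.7  113. ]
  box [(0.83, array([309. , 158.8, 344.3, 216.3])), (0.29, array([138.2, 263.2, 173.3, 314. ]))]
rail_mid 0.71 [259.7 175.6] [610.1  46.3   0.6] z113: [543.6  99.8 113. ]
  box [(0.8, array([112.8, 238.7, 240.3, 329.5])), (0.39, array([136.9, 261.8, 174.4, 318.7]))]
left_hook 0.61 [270.8 146.9] [563.5 157.9 121.6] z113: [568.8 154.4 113. ]
  box [(0.57, array([137.9, 264.2, 170.6, 315.3]))]
  box [(0.72, array([208.6, 239.8, 236.6, 293.8]))]
top cam at [ 428.4  -85.5 1047.7] fovy 53.81994065907978
green_knob 0.66 [219.6 341.1] [ 443.8 -301.5  140.3] z113: [ 444.3 -308.   113. ]
  box [(0.92, array([328.1, 208.4, 354.3, 241.4])), (0.61, array([193.9, 190.9, 212.6, 225.3]))]
rail_mid 0.63 [184.  175.3] [536.3 100.7 115.2] z113: [536.5 101.1 113. ]
  box [(0.94, array([127.9, 159. , 229. , 223.9]))]
left_hook 0.62 [173.5 152.7] [562.2 155.5 122.1] z113: [563.5 157.9 113. ]
  box [(0.86, array([143.6, 165.6, 164.9, 200.5]))]
right_hook 0.78 [197.8 208.3] [500.8  18.1 119.5] z113: [501.3  18.8 113. ]
right_hook 0.26 [219.6 341.4] [ 443.8 -302.3  140.3] z113: [ 444.2 -308.8  113. ]
  box [(0.71, array([192.7, 190. , 210.3, 221.5]))]
0.9 [ 211.1 -480.7  231.3] [ 3.1  0.6 -0. ] [-0.1 -0.1  0.4]
```

View pics/both0.png

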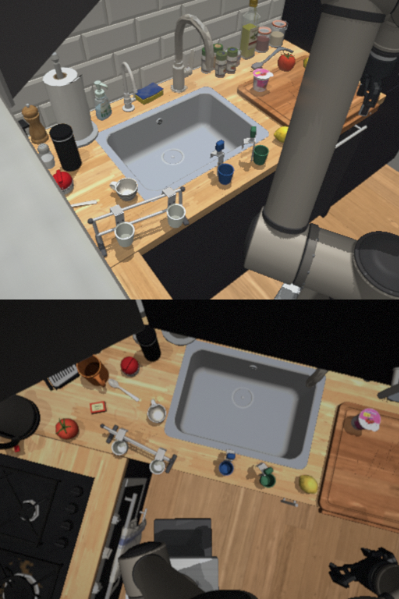

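The picture shows the stand with two white pots at lower left (in the full top image, about row 190, columns 130-228). The green pot is at about (341, 220) and the blue twin lies left of it. Next I need the green pot's yaw, so I'm zooming in.

```bash
python3 -c "
import cv2,numpy as np
t=cv2.imread('pics/top0.png');s=cv2.imread('pics/scene0.png')
z=lambda a:cv2.resize(a,(395,395),interpolation=cv2.INTER_CUBIC)
cv2.imwrite('pics/c0.png',np.hstack([z(t[190:250,310:370]),z(s[145:225,285:365])]))"
python3 - <<'E'
from h import *
np.set_printoptions(precision=0,suppress=True)
im=get_image('top')
pts=[]
for r in range(200,250):
  for c in range(322,365):
    p=P(im,r,c,k=0); R,G,B=map(int,im['color'][r,c])
    if p[2]>15 and G>R+8: pts.append(p)
pts=np.array(pts)
for lo,hi in[(15,65),(65,85),(85,100),(100,118),(118,160)]:
  q=pts[(pts[:,2]>=lo)&(pts[:,2]<hi)]
  if len(q):print(lo,hi,len(q),q.mean(0),q.min(0),q.max(0))
q=pts[pts[:,2]>70];print(q[np.argsort(-q[:,2])])
E
```

```text
15 65 133 [ 413. -335.   40.] [ 392. -351.   16.] [ 436. -303.   56.]
118 160 79 [ 444. -308.  140.] [ 433. -320.  129.] [ 455. -297.  147.]
[[ 452. -312.  147.]
 [ 443. -317.  145.]
 [ 438. -305.  144.]
 [ 443. -300.  144.]
 [ 445. -312.  144.]
 [ 447. -315.  144.]
 [ 440. -305.  144.]
 [ 438. -303.  144.]
 [ 450. -308.  144.]
 [ 443. -310.  144.]
 [ 452. -310.  144.]
 [ 445. -315.  143.]
 [ 447. -320.  143.]
 [ 447. -310.  143.]
 [ 447. -313.  143.]
 [ 450. -306.  143.]
 [ 440. -310.  143.]
 [ 443. -313.  143.]
 [ 445. -306.  143.]
 [ 445. -310.  143.]
 [ 440. -303.  143.]
 [ 450. -313.  143.]
 [ 455. -315.  143.]
 [ 438. -301.  142.]
 [ 445. -308.  142.]
 [ 445. -299.  142.]
 [ 445. -318.  142.]
 [ 450. -311.  142.]
 [ 443. -306.  142.]
 [ 440. -308.  142.]
 [ 448. -304.  142.]
 [ 455. -313.  142.]
 [ 445. -303.  141.]
 [ 448. -299.  141.]
 [ 445. -320.  141.]
 [ 447. -318.  141.]
 [ 450. -304.  141.]
 [ 450. -316.  141.]
 [ 440. -313.  141.]
 [ 450. -318.  141.]
 [ 455. -311.  141.]
 [ 448. -308.  141.]
 [ 448. -301.  141.]
 [ 443. -304.  141.]
 [ 440. -299.  141.]
 [ 450. -320.  141.]
 [ 443. -315.  141.]
 [ 452. -316.  141.]
 [ 448. -306.  141.]
 [ 436. -308.  141.]
 [ 452. -318.  141.]
 [ 438. -308.  140.]
 [ 452. -309.  140.]
 [ 436. -301.  140.]
 [ 438. -311.  140.]
 [ 443. -309.  140.]
 [ 445. -302.  140.]
 [ 440. -301.  140.]
 [ 443. -299.  139.]
 [ 438. -313.  139.]
 [ 436. -311.  139.]
 [ 436. -304.  139.]
 [ 436. -306.  139.]
 [ 440. -316.  138.]
 [ 433. -306.  138.]
 [ 450. -302.  138.]
 [ 445. -297.  138.]
 [ 443. -297.  138.]
 [ 452. -307.  137.]
 [ 433. -304.  137.]
 [ 448. -298.  137.]
 [ 452. -305.  136.]
 [ 438. -300.  135.]
 [ 433. -302.  134.]
 [ 441. -298.  132.]
 [ 450. -301.  132.]
 [ 445. -297.  130.]
 [ 443. -297.  130.]
 [ 436. -301.  129.]]
```

View pics/c0.png

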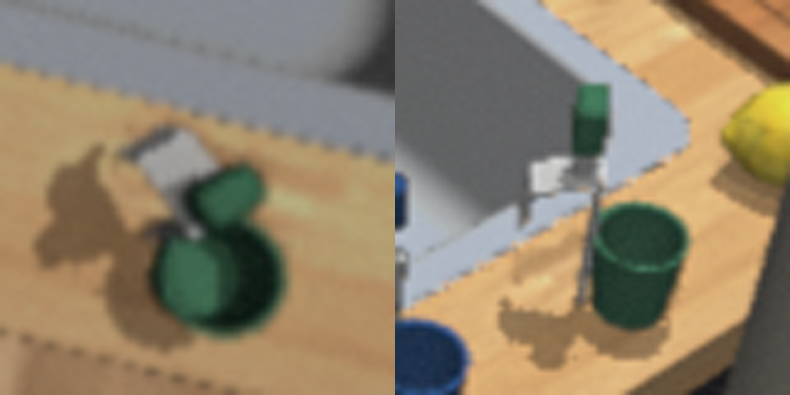

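>>> {"fn": "drive_tool", "kwargs": {
  "plan": [
    [29,21.5,1,0.12],
    [29,21.5,1,0.12],
    [29,21.5,1,0.12],
    [29,21.5,1,0.12],
    [29,21.5,1,0.12],
    [29,21.5,1,0.12],
    [29,21.5,1,0.12],
    [29,21.5,1,0.12]
  ],
  "grip": 85
}}

```text
clock: 1.62
ee_pos: [444.4, -307.4, 239.5]
tcp_rot: [2.423, 1.999, 0.0]
force: [1.2, -1.1, -0.0]
grip_width: 0.997
grasp_force: 0.0
```

>>> {"fn": "drive_tool", "kwargs": {
  "plan": [
    [0,0,0,0.12],
    [0,0,0,0.12],
    [0,0,0,0.12],
    [0,0,0,0.12],
    [0,0,0,0.12],
    [0,0,0,0.08],
    [0,0,0,0]
  ]
}}

```text
clock: 2.2
ee_pos: [443.1, -308.7, 239.3]
tcp_rot: [-1.622, -2.691, -0.0]
force: [-0.2, -0.3, -0.4]
grip_width: 0.995
grasp_force: 0.0
```

```bash
cat >> h.py <<'E'
def tooly():
    R=cv2.Rodrigues(np.array(observe()['tcp_rot'],float))[0]; return np.arctan2(R[1,1],R[0,1]),R
E
python3 l.py 1 wrist; python3 -c "
from h import *; print(tooly()); print(observe()['joints'])
a=cv2.imread('pics/wrist1.png');cv2.imwrite('pics/w1.png',cv2.resize(a,(796,597)))"
```

```text
wrist cam at [ 407.6 -242.8  381.4] fovy 65.70646984690485
green_knob 0.76 [193.6 255.8] [ 445.2 -309.3  141.3] z113: [ 449.6 -317.2  113. ]
  box [(0.84, array([202.6, 150.4, 280. , 205.9]))]
  box []
  box []
  box []
2.65 [ 443.1 -308.7  239.3] [1.6 2.7 0. ] [-0.1  0.1  0.2]
(np.float64(0.48240291781199396), array([[-4.63909207e-01,  8.85882742e-01,  1.24475898e-04],
       [ 8.85882746e-01,  4.63909214e-01, -3.51909484e-05],
       [-8.89205699e-05,  9.39456454e-05, -9.99999992e-01]]))
[-7.50472135e-01  3.63499652e-01  1.46915703e+00  6.12426755e-05
  1.30882094e+00 -1.23289091e+00]
```

View pics/w1.png

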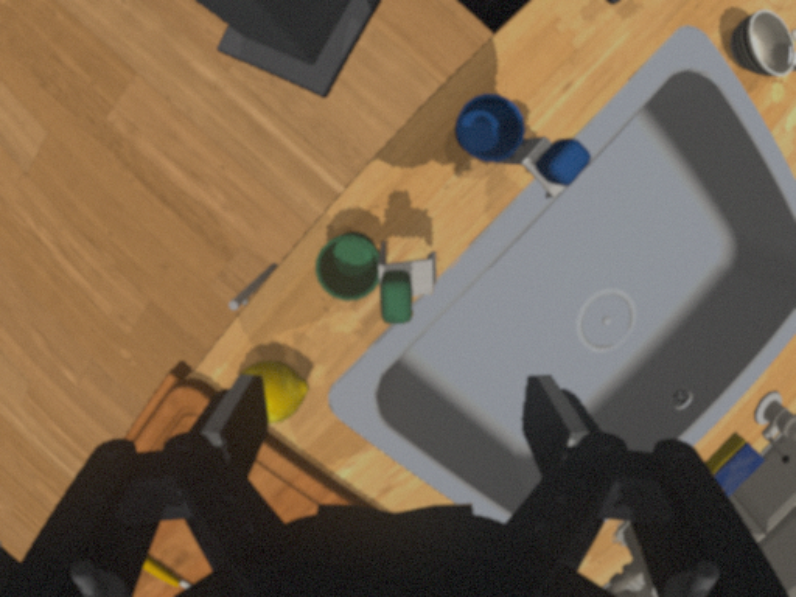

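The green pot shows at (365, 275) in the enlarged wrist picture. Its knob, at (397, 297), stands between the fingers and is nearly aligned with them. The blue twin is well away. I'll descend and grip.

>>> {"fn": "drive_tool", "kwargs": {
  "plan": [
    [3,0,-20,0.04],
    [0,0,-30,0],
    [0,0,-30,0],
    [0,0,-25,0],
    [0,0,-15,0],
    [0,0,-9,0],
    [0,0,0,0]
  ]
}}

```text
clock: 3.23
ee_pos: [445.3, -308.0, 108.5]
tcp_rot: [-1.57, -2.717, -0.001]
force: [-0.1, 0.0, -1.4]
grip_width: 1.0
grasp_force: 0.0
```

>>> {"fn": "drive_tool", "kwargs": {
  "plan": [
    [0,0,0,0],
    [0,0,0,0],
    [0,0,0,0],
    [0,0,0,0],
    [0,0,0,0],
    [0,0,0,0],
    [0,0,0,0],
    [0,0,0,0]
  ],
  "grip": 5,
  "grip_force": 50
}}

```text
clock: 3.9
ee_pos: [446.1, -309.2, 111.2]
tcp_rot: [1.571, 2.719, -0.002]
force: [-2.2, 0.2, 5.2]
grip_width: 0.202
grasp_force: 48.8
```

>>> {"fn": "drive_tool", "kwargs": {
  "plan": [
    [0,0,10,0],
    [0,0,25,0],
    [0,0,35,0],
    [0,0,35,0],
    [0,0,35,0],
    [0,0,30,0],
    [0,0,10,0],
    [0,0,0,0]
  ]
}}

```text
clock: 4.57
ee_pos: [447.0, -309.3, 293.4]
tcp_rot: [1.568, 2.715, -0.002]
force: [-0.9, -0.3, -1.1]
grip_width: 0.2
grasp_force: 49.1
```

>>> {"fn": "drive_tool", "kwargs": {
  "plan": [
    [4,20,0,-0.1],
    [6,30,0,-0.12],
    [6,30,0,-0.12],
    [6,30,0,-0.12],
    [6,30,0,-0.12],
    [6,30,0,-0.12],
    [6,30,0,-0.12],
    [6,30,0,-0.12]
  ]
}}

```text
clock: 5.23
ee_pos: [491.2, -76.9, 287.9]
tcp_rot: [-2.636, -1.704, 0.004]
force: [0.5, -0.0, -1.7]
grip_width: 0.203
grasp_force: 49.0
```

>>> {"fn": "drive_tool", "kwargs": {
  "plan": [
    [6,30,0,0],
    [6,30,0,0],
    [6,30,0,0],
    [5,25,0,0],
    [4,20,0,0],
    [0,0,0,0],
    [0,0,0,0]
  ]
}}

```text
clock: 5.82
ee_pos: [518.3, 57.2, 288.1]
tcp_rot: [-2.629, -1.715, 0.005]
force: [0.3, -0.7, -1.2]
grip_width: 0.201
grasp_force: 49.1
```

```bash
python3 l.py 2 wrist top scene; python3 -c "
from h import *; print(tooly()[0])
a=cv2.imread('pics/wrist2.png');cv2.imwrite('pics/w2.png',cv2.resize(a,(796,597)))"
```

```text
wrist cam at [548.4 125.4 430.1] fovy 65.70646984690485
green_knob 0.89 [263.8 252.9] [520.6  63.5 317.9] z113: [469.7 -49.7 113. ]
  box [(0.82, array([174. , 174.2, 292.6, 299.2]))]
rail_mid 0.71 [128.9 252.9] [535.7  99.8 116.2] z113: [535.6  99.6 113. ]
  box [(0.92, array([224.3,   8.7, 280.7, 193.7])), (0.22, array([201.1,  56.8, 283.8, 101.2]))]
left_hook 0.79 [ 73.5 252.9] [559.1 153.  121.6] z113: [559.4 153.8 113. ]
  box [(0.42, array([171. , 168. , 293.8, 299.3]))]
right_hook 0.77 [203.  247.3] [497.5  28.5 121.3] z113: [496.2  25.9 113. ]
  box [(0.83, array([224.6, 169.3, 266.9, 213.4]))]
top cam at [ 428.4  -85.5 1047.7] fovy 53.81994065907978
green_knob 0.7 [180.8 181.7] [483.7  -4.1 601.8] z113: [544.4  85.2 113. ]
  box [(0.84, array([177. , 173.3, 195. , 213.1]))]
  box [(0.73, array([188. , 191.1, 228.9, 221.5]))]
  box []
right_hook 0.88 [197.3 207.3] [502.   20.5 120. ] z113: [502.5  21.3 113. ]
  box [(0.55, array([194.2, 190.1, 213. , 226.5]))]
scene cam at [ 95.2 460.2 870.7] fovy 45.13685280600378
green_knob 0.57 [180.1 194.5] [486.8  82.1 355.4] z113: [671.  -95.8 113. ]
  box [(0.76, array([183.6, 176.1, 219.4, 254. ]))]
rail_mid 0.94 [261.4 174.2] [543.9 103.7 111.2] z113: [542.8 104.6 113. ]
  box [(0.8, array([111.8, 237.8, 238.6, 327.4]))]
left_hook 0.55 [270.4 144.6] [569.4 158.9 118.8] z113: [573.1 156.6 113. ]
  box [(0.58, array([136.4, 262.5, 174.4, 315.4]))]
right_hook 0.93 [244.6 216.6] [498.5  25.  123.4] z113: [504.1  19.  113. ]
  box [(0.58, array([214.2, 241.4, 237.2, 291.7]))]
7.1667 [519.1  56.3 290.3] [2.6 1.7 0. ] [-0.1 -0.4 -1.4]
-0.4169856680861408
```

View pics/w2.png

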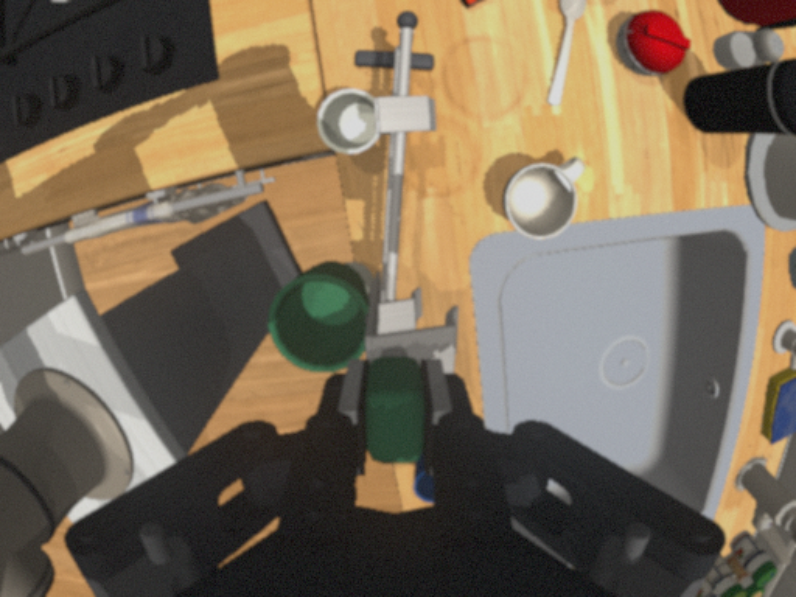

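The wrist picture shows the green pot held straight. The rail runs from (405, 30) to about (390, 300), with the left hook at (405, 113) and the right hook at (398, 317). Next: measure the rail line and where the hook and knob sit relative to it.

```bash
cat > rail.py <<'E'
from h import *
np.set_printoptions(precision=1,suppress=True)
A=[]
for cam in('wrist','top'):
  im=get_image(cam); w=cam=='wrist'; Q=[]
  o=np.array([536,100.]);
  for r in range(20,260):
    for c in range(120,300):
      if im['depth'][r,c]<=0: continue
      p=P(im,r,c,w,0)
      y=np.array([.405,.914])@(p[:2]-o); x=np.array([.914,-.405])@(p[:2]-o)
      if 106<p[2]<125 and abs(x)<15 and abs(y)<115 and not (abs(y-60)<16 or abs(y+84)<20): Q.append([*p,x,y])
  Q=np.array(Q); 
  if len(Q)<20: print(cam,len(Q)); continue
  k=np.polyfit(Q[:,4],Q[:,3],1); print(cam,len(Q),'z',np.median(Q[:,2]),'x at y=-12',np.polyval(k,-12),'slope',k[0],'std',np.std(Q[:,3]-np.polyval(k,Q[:,4])),'y range',Q[:,4].min(),Q[:,4].max())
print(observe()['ee_pos'],tooly()[0])
E
python3 rail.py
```

```text
wrist 1003 z 115.79012380376327 x at y=-12 0.3709910614161954 slope 0.058622964865570865 std 2.319291559310019 y range -63.68892654348225 114.75679089844115
top 54 z 116.2127230683792 x at y=-12 -0.8998304950396886 slope 0.05664161378361916 std 2.141896573958078 y range -114.55523713738904 -30.223272975559713
[519.1  56.3 290.3] -0.41700716914681635
```

>>> {"fn": "drive_tool", "kwargs": {
  "plan": [
    [2,15,0,-0.025],
    [2,15,0,-0.03],
    [2,6,0,0],
    [0,0,-20,0],
    [0,0,-30,0],
    [0,0,-30,0],
    [0,0,-20,0],
    [0,0,0,0]
  ]
}}

```text
clock: 7.93
ee_pos: [522.6, 92.0, 186.1]
tcp_rot: [-2.675, -1.64, 0.012]
force: [-0.8, 0.6, -2.2]
grip_width: 0.207
grasp_force: 49.2
```

```bash
python3 l.py 3 wrist scene; python3 rail.py; python3 -c "
from h import *
a=cv2.imread('pics/wrist3.png');b=cv2.imread('pics/scene3.png')[160:350,80:270]
cv2.imwrite('pics/w3.png',np.hstack([a[:,60:460],cv2.resize(b,(384,384),interpolation=2)]))"
```

```text
wrist cam at [557.2 158.5 327.8] fovy 65.70646984690485
green_knob 0.83 [261.8 252.2] [525.5  99.1 215.6] z113: [496.6  44.7 113. ]
  box [(0.71, array([170.8, 171.6, 294.2, 299. ]))]
rail_mid 0.81 [183.6 266.4] [537.2 101.  116. ] z113: [536.9 100.2 113. ]
  box [(0.58, array([225.6,   4.4, 289.4, 317.8]))]
left_hook 0.58 [104.7 259.7] [558.7 155.  122.7] z113: [558.8 154.8 113. ]
  box [(0.87, array([191.7,  79.3, 296.8, 138.5])), (0.39, array([201. , 239.2, 211. , 263.8]))]
  box [(0.49, array([199.8, 238.7, 208. , 265.3]))]
scene cam at [ 95.2 460.2 870.7] fovy 45.13685280600378
green_knob 0.75 [259.6 179.3] [535.8  96.7 116.6] z113: [537.9  95.  113. ]
green_knob 0.71 [232.1 180. ] [494.2 120.6 255.8] z113: [586.8  41.7 113. ]
  box [(0.67, array([175.5, 232.5, 203.6, 294.3]))]
rail_mid 0.92 [261.1 175.1] [541.  103.7 114.6] z113: [541.9 102.9 113. ]
  box [(0.79, array([115.2, 238.2, 239.8, 329.5]))]
left_hook 0.55 [270.8 146.8] [563.8 157.9 121.3] z113: [569.  154.5 113. ]
  box [(0.6, array([137.5, 262.9, 172.4, 314.8]))]
right_hook 0.91 [246.8 218.9] [491.2  26.3 123.2] z113: [496.7  20.4 113. ]
  box [(0.6, array([205.6, 241.1, 235.1, 292.6]))]
8.8333 [525.1  92.3 190.3] [ 2.7  1.6 -0. ] [-0.7  0.4 -1.8]
wrist 1459 z 115.81310099340834 x at y=-12 0.06482702461413892 slope 0.059886147589966535 std 2.292404101925357 y range -21.75518145080783 114.98622800967763
top 77 z 116.60253456332032 x at y=-12 -1.0672829159585515 slope 0.054597026431262005 std 2.213796653347169 y range -114.85828006920099 -14.416360231643067
[525.1  92.3 190.3] -0.4719746689553572
```

View pics/w3.png

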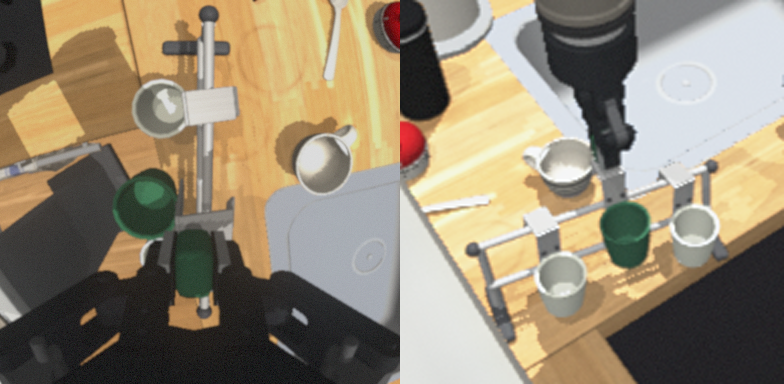

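The pot is centred in the gap in both views. In the left view the rail, at about column 205, lies between the strap (180) and the lip (234). I'll lower it now.

>>> {"fn": "drive_tool", "kwargs": {
  "plan": [
    [0,0,-8,0],
    [0,0,-8,0],
    [0,0,-8,0],
    [0,0,-8,0],
    [0,0,-6,0],
    [0,0,-4,0],
    [0,0,0,0]
  ]
}}

```text
clock: 9.52
ee_pos: [524.5, 92.3, 147.1]
tcp_rot: [-2.678, -1.64, 0.003]
force: [-0.8, 0.3, -1.4]
grip_width: 0.204
grasp_force: 49.3
```

>>> {"fn": "drive_tool", "kwargs": {
  "plan": [
    [0,0,-2,0],
    [0,0,-2,0],
    [0,0,-1,0],
    [0,0,0,0],
    [0,0,0,0]
  ]
}}

```text
clock: 9.93
ee_pos: [525.2, 92.3, 143.5]
tcp_rot: [2.679, 1.64, 0.0]
force: [0.4, 0.2, -0.9]
grip_width: 0.201
grasp_force: 49.3
```

>>> {"fn": "drive_tool", "kwargs": {
  "plan": [
    [0,0,-1,0],
    [0,0,-1,0],
    [0,0,0,0],
    [0,0,0,0]
  ]
}}

```text
clock: 10.27
ee_pos: [525.5, 92.3, 142.1]
tcp_rot: [2.678, 1.64, 0.002]
force: [-0.2, -0.1, 5.0]
grip_width: 0.202
grasp_force: 50.1
```

>>> {"fn": "drive_tool", "kwargs": {
  "plan": [
    [0,0,-1,0],
    [0,0,-1,0],
    [0,0,0,0],
    [0,0,0,0]
  ]
}}

```text
clock: 10.6
ee_pos: [526.2, 92.2, 141.7]
tcp_rot: [2.677, 1.639, 0.005]
force: [-3.7, -0.9, 16.3]
grip_width: 0.203
grasp_force: 51.9
```

The hook is on the rail. I'll ease off, open the gripper and rise.

>>> {"fn": "drive_tool", "kwargs": {
  "plan": [
    [0,0,1,0],
    [0,0,1,0],
    [0,0,0,0]
  ]
}}

```text
clock: 10.85
ee_pos: [525.9, 92.2, 142.0]
tcp_rot: [2.678, 1.64, 0.003]
force: [1.9, -0.4, 5.3]
grip_width: 0.202
grasp_force: 50.3
```

>>> {"fn": "drive_tool", "kwargs": {
  "plan": [
    [0,0,0,0],
    [0,0,0,0],
    [0,0,0,0],
    [0,0,0,0],
    [0,0,0,0],
    [0,0,0,0],
    [0,0,0,0]
  ],
  "grip": 70
}}

```text
clock: 11.43
ee_pos: [525.0, 92.3, 141.2]
tcp_rot: [-2.679, -1.64, 0.0]
force: [0.0, -0.2, -0.2]
grip_width: 0.819
grasp_force: 0.0
```

>>> {"fn": "drive_tool", "kwargs": {
  "plan": [
    [0,0,8,0],
    [0,0,15,0],
    [0,0,25,0],
    [0,0,35,0],
    [0,0,35,0],
    [0,0,25,0],
    [0,0,0,0],
    [0,0,0,0]
  ]
}}

```text
clock: 12.1
ee_pos: [525.6, 92.4, 286.3]
tcp_rot: [2.677, 1.639, 0.005]
force: [0.1, 0.6, -0.9]
grip_width: 0.822
grasp_force: 0.0
```

```bash
python3 l.py 4 wrist scene;  python3 -c "
from h import *
a=cv2.imread('pics/wrist4.png');b=cv2.imread('pics/scene4.png')[160:350,80:270]
cv2.imwrite('pics/w4.png',np.hstack([a[:,60:460],cv2.resize(b,(384,384),interpolation=2)]))"
```

```text
wrist cam at [558.5 158.7 428.5] fovy 65.70646984690485
green_knob 0.9 [186.1 249.6] [522.9  93.9 171. ] z113: [514.9  79.3 113. ]
  box [(0.89, array([208. , 147.6, 281.1, 203. ]))]
rail_mid 0.92 [160. 258.] [536.6 101.9 116.3] z113: [536.4 101.3 113. ]
  box [(0.65, array([225.5,  37.9, 277.2, 266.1]))]
left_hook 0.58 [108.8 254.8] [558.3 152.1 121.9] z113: [558.3 151.9 113. ]
left_hook 0.58 [182.6 249.7] [524.5  96.7 170.8] z113: [516.8  82.8 113. ]
  box [(0.82, array([208.3,  89.3, 280.3, 130.3]))]
right_hook 0.75 [233.2 253. ] [494.2  30.7 122.5] z113: [492.2  26.7 113. ]
  box [(0.67, array([209.1, 191.6, 276.1, 247.3]))]
scene cam at [ 95.2 460.2 870.7] fovy 45.13685280600378
green_knob 0.76 [244.  182.7] [524.9  91.8 170.4] z113: [560.1  61.6 113. ]
  box [(0.96, array([177. , 239.3, 204.8, 305.3]))]
rail_mid 0.68 [260.8 178.7] [534.8  99.5 116.4] z113: [536.8  97.9 113. ]
  box [(0.89, array([112.9, 238.8, 239.4, 330.1])), (0.17, array([176.6, 239.5, 204.3, 303.4]))]
left_hook 0.63 [271.5 147.7] [559.6 159.  123.9] z113: [566.4 154.6 113. ]
  box [(0.87, array([138.9, 261.4, 173.3, 315.8]))]
right_hook 0.59 [248.6 217.5] [490.3  31.8 123.6] z113: [495.9  25.8 113. ]
  box [(0.89, array([207.2, 240.7, 236.2, 291. ]))]
13.0 [525.1  92.3 284.3] [2.7 1.6 0. ] [ 0.4 -0.8 -0.2]
```

View pics/w4.png

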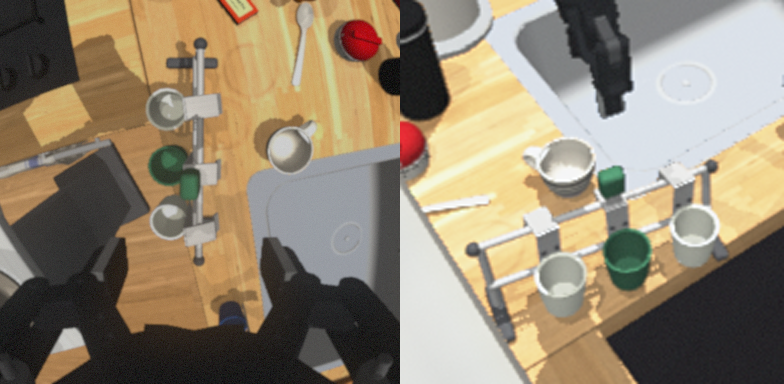

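The green pot hangs on the rail between the two white pots. Its knob top is at z 171, which is right for a hung pot. The white pots haven't moved and the gripper is clear, so I'm handing in.

```bash
python3 -c "
from cell import *; print(sign_off())"
```

```text
the job is handed in; nothing more can be done
None
```

The green pot hangs hooked on the top rail between the two white pots, which stayed put. The gripper is clear, and I handed the job in at about 13 s; no verdict came back.

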